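Turn a hinge plate face down in a leaf drill jig and close the leaf

TASK

The blue cast hinge plate lies on its packing block with the raised boss up, but its holes are drilled from the back: turn it over and lay it boss down in the drill jig, with the boss in the jig's groove and the plate flat on the land, then let go and swing the hinged jig leaf down over it until it is fully closed. The slotted wooden block can hold the plate on end while you change your grip. Put the plate down gently, never letting it fall or topple, and leave the oil can and the tape measure where they stand.

Things in the scene. Friction and masses are not known exactly. Their poses are not given: they have to be found in the camera images.
- hinge_plate: cast plate 100 long (its x) x 64 wide (y) x 10 mm thick (z), 0.24 kg; origin mid-thickness, boss not counted. Face +z is blue with a raised oblong boss in its middle, 46 (x) x 22 (y) mm, 10 mm proud; face -z is flat bare steel. Both ends alike: it may lie either way round. Starts boss up, centred on the packing block, overhanging 14 mm along each long edge, 5 mm at each end
- packing_block: dark wooden block, 36 (x) x 90 (y) x 34 mm high, loose, 0.5 kg; origin at the middle of its underside; the plate's length lies along its y
- slotted_block: pale wooden block fixed to the bench, 98 (x) x 50 (y) x 36 mm high; origin mid-underside. Two through slots along y, centred at x = -20 and +20 mm, 13 mm wide, mouths rounded 6 mm, floor 14 mm above the bench. A plate on its 64 mm end in a slot overhangs the block 7 mm each side, boss clear of the wood, its centre 64 mm above the bench; it may lean up to 11 degrees
- jig: bolted-down drill jig: foot 172 x 96 x 10 mm, on it a steel nest block 112 (x) x 52 (y) mm whose top, the land, is 36 mm above the bench; origin on the bench under the nest's middle, x towards the hinge. In the land's middle a groove 56 (x) x 30 (y) mm, 13 mm deep, takes the boss. The plate lies along x, overhanging 6 mm each side; seated, its origin is 41 mm above the bench
- jig_nest (a point): middle of the nest at the level of the land, axes as the jig
- jig_hinge (a point): middle of the leaf's hinge pin, 66 mm from the nest's middle along the jig's x and 51.5 mm above the bench; the pin runs along the jig's y
- jig_leaf (a joint): angle of the aluminium leaf, rad: 0 closed (level, its underside 1.5 mm above the seated plate), growing as it opens up and away about the pin; starts at 1.6 to 1.9 (standing up behind the nest), stop 1.95. 50 mm wide, 8 mm thick, 130 mm long from the pin, which lies in mid-thickness. Stiff hinge: stays where it is left, takes 0.5 to 3 N at its end
- leaf_end (a point): point on the leaf's outer face (the upper one when closed), mid-width, 130 mm from the pin, at the root of a thumb tab 26 mm wide, 8 mm thick, that reaches 21 mm farther out. The outer face is flat but for four drill bushes 3 mm high, 12 mm across, 30 and 102 mm from the pin, 19 mm either side of the middle
- oil_can: yellow oil bottle with a red spout, 46 x 46 x 145 mm, standing loose, origin at the middle of its underside
- tape_measure: black and yellow tape measure, 42 x 78 x 66 mm, loose, origin at the middle of its underside

How it is judged:
By the outcome, as a careful person would: the job done as asked, in the order asked, and still so for the second after the job is handed in, with the robot touching nothing.
It also fails if it takes over 72 s, if anything falls off the work surface, if the arm or the gripper's body presses on something with over 40 N, if the wrist force passes 120 N, or if a joint passes its speed limit or range.

ROBOT

A 6-joint arm with a two-finger parallel gripper is mounted at the origin on a cart in front of the work surface, level with it; the furniture and walls round the work are solid. World frame = base frame: x ahead of the robot, y to its left, z up, the work surface at z = 0. Lengths are in m, angles in rad, forces in N, time in s.
With the tool pointing down it reaches from about 0.375 to 0.9 m from the base axis. Payload 3.1 kg.
Tool frame: the origin (TCP) lies between the finger pads; the fingertips stand 17 mm ahead of it and the grasp point (between the pads) lies 2 mm behind it (robot.nose_length is the distance from the TCP to the fingertips, in m); z points along the fingers, y is the line along which they close (so a half turn about z gives the same grasp; the last joint's range is limited). The gripper opens to 87 mm and grips with 3 to 60 N. Pads are 19 mm wide; open, the fingers measure 117 mm over their backs; the gripper's body (75 mm by 190 mm) begins 51 mm behind the grasp point.
Start: joints at [-1.294, 0.527, 1.433, -0, 1.181, -0.178], TCP at [0.275, -0.561, 0.24] pointing down, gripper open.
Joint ranges: [-3.08, 3.08], [-0.75, 2.2], [0.22, 2.44], [-1.43, 4.57], [0, 2.65], [-2.85, 2.85]. Speed limits (rad/s): [2.79, 2.79, 3.14, 3.14, 3.14, 3.14].

INTERFACE

Orientations are given as a unit quaternion [x, y, z, w].
In Python, from rig import robot, cams gives the robot as it stands.
- The arm moves only by the shell command python3 -m pendant 'ROWS' [FORCE]. ROWS is JSON, a list of rows, each an object with "jaw": the opening, from 0 (shut) to 1 (fully open); "linear": the shift along the tool's x, y, z in cm, a list of three; "twist": the turn about the tool's z in degrees. A call has 1 to 12 rows; each row shifts and turns the commanded pose from where the row before left it, along the tool's axes as they then stand; what a row does not reach is not made up. A row lasts 1/12 s, in which the tool goes at most 41.7 mm and 7.16 degrees, less where a joint would pass 70% of its speed; a pose out of reach is approached as far as the arm can. A call is refused whole if a number of a shift passes 4.17 or a number of a turn 7.16, either way. A call with a gripper value outside its range is refused whole. The fingers move at their own pace and stop on an object; FORCE is the grip in N (left out, the last holds). Time passes only in rows, so rows that do not move let the fingers close. It gives the time, the measured TCP pose, the force, the opening and the grip force at its end, in the units of the state.
- robot.get_obs(): the state, without advancing time (a new reading comes with each control period).
- cams.camera(name): name is "scene" or "top" or "wrist"; returns a dict with "color" (480x640x3 uint8, blue, green, red), "depth" (480x640 float32, m along the optical axis (not along the pixel's ray), 0 where there is no reading), "fov_y" (degrees; the focal length in pixels is half the picture's height over the tangent of half this angle, whatever the lens; pixels are square), "cx", "cy" (the principal point, pixels), "view" (4x4, takes a point from world to camera coordinates). Camera axes: x right, y down, z forward; pixel columns grow to the right and rows downward; lengths in m; the calibration is good to about 2 mm. A picture is of the moment at which its call begins.
- robot.hand_in(): hands the job in; it is judged then, once.
The state is a dict: "time": time; "q": joint angles; "joint_velocities": joint speeds; "joint_torque": joint torques, N m; "position": TCP position; "tool_rot": TCP orientation; "ft_force": force on the tool from outside, world axes, zero at the start; "moment": the same for the moment, N m; "grip_width": finger opening in m; "grip_force": force on a finger pad.
Only numpy, scipy, OpenCV 4.12 (cv2) and the standard library are available. Lean on these libraries where they do the work, as an engineer would, in place of code of your own. Each camera call takes 0.05 s, during which the arm holds its last target. There are 200 camera calls.

## Working session

There is one attempt and no reset: what is moved stays moved. The work goes in short steps, Python scripts to look and compute and a shell command to move; the robot and the scene stay as the last step left them, time stands still between calls to the robot, and variables do not carry over. Pictures are saved under pics/ and viewed, at most 10 in all, crops included, and the job is handed in when it is done.

```bash
ls; mkdir -p pics; python3 - <<'E'
from rig import robot,cams
import cv2,numpy as np
o=robot.get_obs();print({k:np.round(v,3) for k,v in o.items()})
for n in("top","scene"):
    c=cams.camera(n);cv2.imwrite(f"pics/{n}0.png",c["color"]);np.savez(f"{n}0.npz",**c)
    print(n,c["fov_y"],c["cx"],c["cy"],np.round(c["view"],3).tolist())
E
```

```text
pics
{'time': np.float64(0.0), 'q': array([-1.293,  0.528,  1.434, -0.   ,  1.181, -0.179]), 'joint_velocities': array([ 0.002, -0.001,  0.002, -0.   , -0.   ,  0.001]), 'joint_torque': array([  0.   , -44.004, -17.66 ,   0.063,   0.058,  -0.   ]), 'position': array([ 0.275, -0.56 ,  0.239]), 'tool_rot': array([ 0.974,  0.226, -0.   , -0.001]), 'ft_force': array([-0.315,  0.79 ,  0.298]), 'moment': array([0.007, 0.046, 0.075]), 'grip_force': np.float64(0.0), 'grip_width': np.float64(0.087)}
top 50.66030518031988 327.87694850285243 246.73609404371575 [[0.007, -1.0, 0.01, -0.073], [-0.997, -0.008, -0.072, 0.586], [0.072, -0.01, -0.997, 1.022], [0.0, 0.0, 0.0, 1.0]]
scene 43.020566531025 304.5748029777248 239.32775350414505 [[-0.427, -0.904, 0.026, 0.163], [-0.373, 0.149, -0.916, 0.302], [0.824, -0.401, -0.401, 0.687], [0.0, 0.0, 0.0, 1.0]]
```

View pics/top0.png

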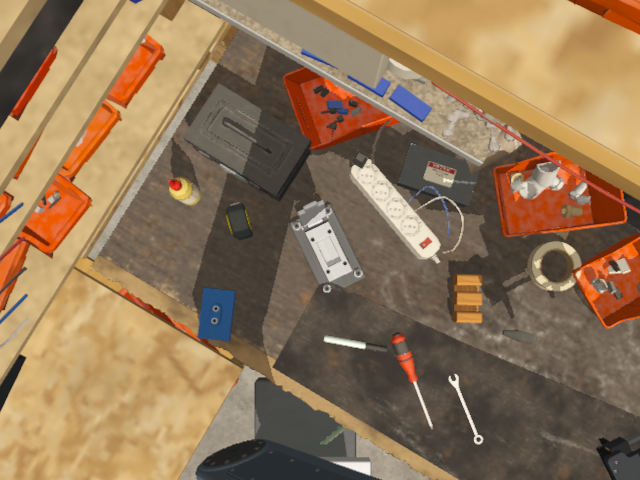

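View pics/scene0.png

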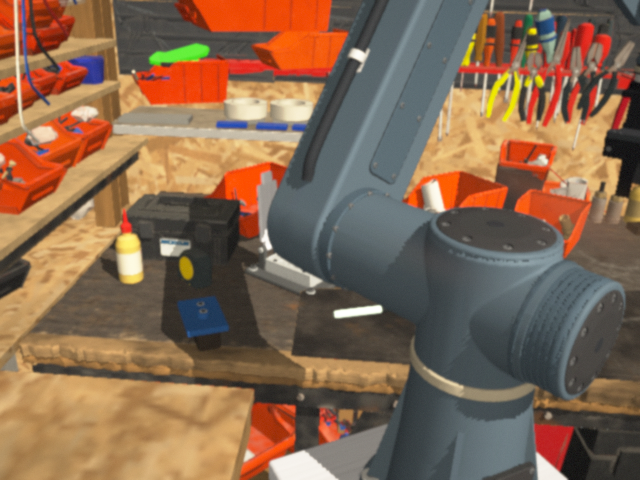

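Top view: the plate is at (216,315), the jig at (328,245) with its hinge up-left at (314,210), and the slotted block at (467,298). The oil can is at (184,190) and the tape at (238,220). Next I convert these to world positions.

```bash
cat > h.py <<'E'
import numpy as np,cv2
def K(c):
    f=240/np.tan(np.radians(float(c["fov_y"]))/2);return f,float(c["cx"]),float(c["cy"])
def ray(c,uv,z):
    f,cx,cy=K(c);V=c["view"];R=V[:3,:3];o=-R.T@V[:3,3]
    uv=np.atleast_2d(uv).astype(float)
    d=np.c_[(uv[:,0]-cx)/f,(uv[:,1]-cy)/f,np.ones(len(uv))]@R
    return o+d*((z-o[2])/d[:,2])[:,None]
def cloud(c):
    f,cx,cy=K(c);V=c["view"];v,u=np.mgrid[:480,:640];d=c["depth"]
    P=np.stack([(u-cx)/f*d,(v-cy)/f*d,d],-1)
    return (P-V[:3,3])@V[:3,:3]
def rect(c,mask,z):
    cs,_=cv2.findContours(mask.astype(np.uint8),cv2.RETR_EXTERNAL,cv2.CHAIN_APPROX_NONE)
    k=max(cs,key=cv2.contourArea)[:,0]
    w=ray(c,k,z)[:,:2]*1000
    (x,y),(a,b),t=cv2.minAreaRect(w.astype(np.float32))
    if a<b:a,b,t=b,a,t+90
    return np.round([x,y,a,b,(t+90)%180-90],1)  # long-axis angle deg
E
python3 - <<'E'
from h import *
c=np.load("top0.npz");I=c["color"];H=cv2.cvtColor(I,cv2.COLOR_BGR2HSV);P=cloud(c)
h,s,v=H[...,0],H[...,1],H[...,2];z=P[...,2]
v_,u_=np.mgrid[:480,:640]
box=lambda a,b,x,y:(u_>a)&(u_<b)&(v_>x)&(v_<y)
m=(h>95)&(h<120)&(s>120)&box(180,250,270,360)
print("plate",rect(c,m,.044),np.median(z[m]))
b=m&(z>.05);print("boss",rect(c,b,.054),np.median(z[b]))
m=box(440,495,260,335)&(z>.02)&(z<.06)
print("slot",rect(c,m,.036),np.median(z[m]))
for zz,n,lo,hi in((.01,"foot",.005,.075),(.036,"nest",.028,.05)):
    m=box(280,370,190,300)&(z>lo)&(z<hi)
    print(n,rect(c,m,zz),np.median(z[m]))
m=box(280,370,180,300)&(z>.07)
print("leaf",np.round(P[m].min(0),3),np.round(P[m].max(0),3),m.sum())
for n,B in(("can",box(160,210,170,215)),("tape",box(220,256,198,245))):
    m=B&(z>.03);q=P[m];print(n,np.round(q.min(0),3),np.round(q.max(0),3))
a=[cv2.resize(I[190:360,180:380],None,fx=4,fy=3.5)[:600],]
x=cv2.resize(I[180:350,180:380],(800,600)[0:2]);cv2.imwrite("pics/crop1.png",x)
# height map print near slotted block
for y in range(262,332,6):print(np.round(z[y,444:494:4]*1000).astype(int))
E
```

```text
plate [449.4 153.3  98.7  64.3  -5.3] 0.04381964577137633
boss [449.6 154.   44.   22.2  -5.9] 0.053567515754076714
slot [ 484.8 -352.    53.    26.1  -89.6] 0.03474090487717553
foot [566.6 -70.1 214.1 121.6  16.2] 0.011817767867223883
nest [580.5 -66.6 119.5  51.9  26.3] 0.03545238482398785
leaf [ 0.512 -0.062  0.07 ] [0.711 0.025 1.062] 552
can [ 0.512 -0.058  0.03 ] [0.718 0.244 1.062]
tape [ 0.512 -0.058  0.03 ] [0.671 0.138 1.062]
[ 1  3 -1  0  1 -2 -2 -2 -1 -2  0  1 -2]
[-1 -2 -3 -1 -4 -2 -3 -1 -1 -1 -3  1  3]
[ 0  0  0 30 38 33 33 35 32 34  0 -4  1]
[ 0  2  0 30 36 37 35 37 33 37  0 -1 -1]
[ 2  1  3 14 16 14 16 15 17  0 -1  1  2]
[-2  1 -3 31 33 35 32 34 34 35  1 -2 -1]
[ 0 -4  1 31 36 34 34 36 36 38  0  1  0]
[ 1 -2  1 30 30 33 32 33 33 36  0  0 -1]
[-2  0  1 13 15 15 12 13 10 -2  0 -1  1]
[-3  0  0 35 34 36 34 36 30 34 -2  0  2]
[ 0  2  2  1  0 -1 32 30 31 34  1  1 -3]
[ 0  0 -1 -1  1 -4  0  0 -1 -2  1 -5  0]
```

View pics/crop1.png

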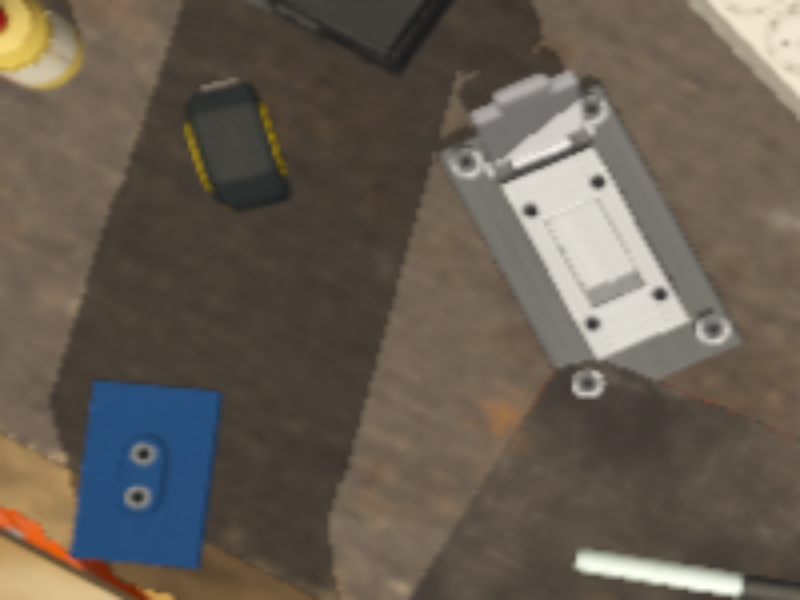

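The crop shows the plate with the boss up. The jig nest is the bright rectangle, its groove is clear, and the leaf stands at the upper-left end. Next I refine the nest and slotted block, and check clearance to the left of the plate.

```bash
python3 - <<'E'
from h import *
c=np.load("top0.npz");I=c["color"];H=cv2.cvtColor(I,cv2.COLOR_BGR2HSV);P=cloud(c)
h,s,v=H[...,0],H[...,1],H[...,2];z=P[...,2]
v_,u_=np.mgrid[:480,:640]
box=lambda a,b,x,y:(u_>a)&(u_<b)&(v_>x)&(v_<y)
m=box(440,495,260,335)&(z>.007)&(z<.06)
m=cv2.morphologyEx(m.astype(np.uint8),cv2.MORPH_OPEN,np.ones((3,3)))
print("slotblk all",rect(c,m,.036))
top=(box(440,495,260,335)&(z>.026)).astype(np.uint8)
n,L,st,ce=cv2.connectedComponentsWithStats(top)
for i in range(1,n):
    if st[i,4]>20: print("bar",rect(c,L==i,.036))
m=(box(300,360,215,275)&(z>.028)&(z<.05)&(v>150)).astype(np.uint8)
m=cv2.morphologyEx(m,cv2.MORPH_OPEN,np.ones((3,3)));print("nest",rect(c,m,.036))
g=box(310,350,225,270)&(z>.015)&(z<.030)&(v>60)
g=cv2.morphologyEx(g.astype(np.uint8),cv2.MORPH_OPEN,np.ones((3,3)));print("groove",rect(c,g,.03),rect(c,g,.036))
f=(box(280,375,190,300)&(z>.006)&(z<.05)).astype(np.uint8)
f=cv2.morphologyEx(f,cv2.MORPH_OPEN,np.ones((3,3)));print("foot",rect(c,f,.01))
# left neighbourhood of the plate
q=P.reshape(-1,3);k=(q[:,0]>.40)&(q[:,0]<.55)&(q[:,1]>.19)&(q[:,1]<.30)&(q[:,2]<.6)
print("left max z",q[k,2].max(), "can/tape")
for n_,lo,hi,x0,x1,y0,y1 in(("can",.03,.2,.6,.78,.15,.32),("tape",.03,.1,.55,.72,.06,.17),("leaf",.06,.25,.56,.72,-.1,.03)):
    k=(q[:,0]>x0)&(q[:,0]<x1)&(q[:,1]>y0)&(q[:,1]<y1)&(q[:,2]>lo)&(q[:,2]<hi)
    print(n_,np.round(np.percentile(q[k],[2,50,98],axis=0),3).tolist(),k.sum())
E
```

```text
slotblk all [ 484.2 -350.1   97.    56.9   -0.6]
bar [ 522.1 -352.5   53.1   20.2  -89.6]
bar [ 484.8 -352.    53.    26.1  -89.6]
bar [ 446.7 -350.6   50.9   22.   -89.6]
nest [576.8 -68.5 110.5  51.9  26.3]
groove [577.6 -68.4  55.7  29.2  27. ] [577.2 -68.4  55.4  29.1  27. ]
foot [567.4 -70.7 211.6 116.1  17.5]
left max z 0.04453023888396831 can/tape
can [[0.635, 0.152, 0.035], [0.699, 0.214, 0.093], [0.778, 0.311, 0.199]] 1086
tape [[0.604, 0.062, 0.037], [0.643, 0.104, 0.064], [0.719, 0.133, 0.098]] 897
leaf [[0.627, -0.06, 0.064], [0.643, -0.031, 0.129], [0.718, 0.029, 0.202]] 647
```

```bash
cat >> h.py <<'E'
def shift(target,psi=None):
    """tool-axis shift (cm) from present TCP to target TCP (mm), twist (deg) to psi"""
    from rig import robot
    from scipy.spatial.transform import Rotation as Ro
    o=robot.get_obs();R=Ro.from_quat(o["tool_rot"]).as_matrix()
    p=np.degrees(np.arctan2(R[1,0],R[0,0]))
    if psi is not None:
        tw=(p-psi+180)%360-180; R=Ro.from_euler('z',-tw,degrees=True).as_matrix()@R
    else: tw=0
    print("t",round(float(o["time"]),2),"pos",np.round(o["position"]*1000,1),"psi",round(p,2),"twist",round(tw,2),
      "shift cm",np.round(R.T@(np.array(target)/1000-o["position"])*100,2),"w",round(float(o["grip_width"])*1000,1),"gf",round(float(o["grip_force"]),1),"F",np.round(o["ft_force"],1))
E
python3 -m pendant '[{"jaw":1,"linear":[0,0,0],"twist":7},{"jaw":1,"linear":[0,0,0],"twist":7},{"jaw":1,"linear":[0,0,0],"twist":7},{"jaw":1,"linear":[0,0,0],"twist":7},{"jaw":1,"linear":[0,0,0],"twist":3.6},{"jaw":1,"linear":[0,0,0],"twist":0}]'
python3 -c "
from h import *
shift([479.4,150.8,120],-5.5)"
```

```text
time: 0.6
position: [0.275, -0.5608, 0.239]
tool_rot: [0.999, -0.048, -0.0, -0.001]
ft_force: [0.4, -0.1, 0.4]
grip_width: 0.0868
grip_force: 0.0
t 0.6 pos [ 275.  -560.8  239. ] psi -5.54 twist -0.04 shift cm [ 13.53 -72.78  11.98] w 86.8 gf 0.0 F [ 0.4 -0.1  0.4]
```

```bash
python3 -m pendant '[{"jaw":1,"linear":[0.6,-3,0],"twist":0},{"jaw":1,"linear":[0.6,-3,0],"twist":0},{"jaw":1,"linear":[0.6,-3,0],"twist":0},{"jaw":1,"linear":[0.6,-3,0],"twist":0},{"jaw":1,"linear":[0.6,-3,0],"twist":0},{"jaw":1,"linear":[0.6,-3,0],"twist":0},{"jaw":1,"linear":[0.6,-3,0],"twist":0},{"jaw":1,"linear":[0.6,-3,0],"twist":0},{"jaw":1,"linear":[0.6,-3,0],"twist":0},{"jaw":1,"linear":[0.6,-3,0],"twist":0},{"jaw":1,"linear":[0.6,-3,0],"twist":0},{"jaw":1,"linear":[0.6,-3,0],"twist":0}]'
python3 -m pendant '[{"jaw":1,"linear":[0.6,-3,0],"twist":0},{"jaw":1,"linear":[0.6,-3,1],"twist":0},{"jaw":1,"linear":[0.6,-3,1],"twist":0},{"jaw":1,"linear":[0.6,-3,1],"twist":0},{"jaw":1,"linear":[0.6,-3,1],"twist":0},{"jaw":1,"linear":[0.6,-3,1],"twist":0},{"jaw":1,"linear":[0.6,-3,1],"twist":0},{"jaw":1,"linear":[0.6,-3,1],"twist":0},{"jaw":1,"linear":[0.6,-3,1],"twist":0},{"jaw":1,"linear":[0.6,-3,1],"twist":0},{"jaw":1,"linear":[0.4,-3,1],"twist":0},{"jaw":1,"linear":[0,-0.8,1],"twist":0}]'
python3 - <<'E'
from h import *
from rig import cams
shift([479.4,150.8,37],-5.5)
c=cams.camera("wrist");cv2.imwrite("pics/w1.png",c["color"]);np.savez("w1.npz",**c)
H=cv2.cvtColor(c["color"],cv2.COLOR_BGR2HSV);m=(H[...,0]>95)&(H[...,0]<120)&(H[...,1]>120)
print(m.sum(),rect(c,m,.044))
P=cloud(c);b=m&(P[...,2]>.05)&(P[...,2]<.06);print(rect(c,b,.054),np.median(P[m][:,2]))
E
```

```text
time: 1.6
position: [0.3813, -0.2082, 0.2395]
tool_rot: [0.999, -0.047, -0.0, -0.0]
ft_force: [0.3, -0.0, -0.3]
grip_width: 0.0872
grip_force: 0.0
time: 2.6
position: [0.4786, 0.1239, 0.1291]
tool_rot: [0.999, -0.045, 0.001, -0.001]
ft_force: [-0.2, -0.9, -0.1]
grip_width: 0.0868
grip_force: 0.0
t 2.6 pos [478.6 123.9 129.1] psi -5.19 twist 0.31 shift cm [-0.19 -2.67  9.21] w 86.8 gf 0.0 F [-0.2 -0.9 -0.1]
8370 [474.7 151.4  63.2  53.1  84.9]
[463.5 151.7  21.6  20.4  84.9] 0.043806864273681426
```

View pics/w1.png

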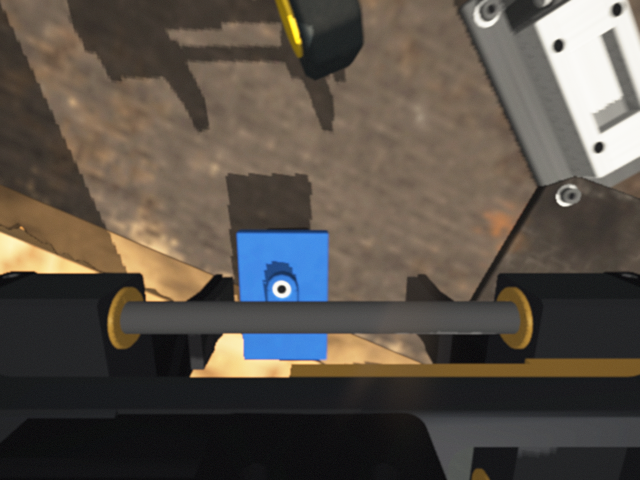

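The wrist view shows the plate's far end at (238..328, 232), which agrees with the top view. I let the arm settle, then descend.

```bash
python3 -m pendant '[{"jaw":1,"linear":[0,0,0],"twist":0},{"jaw":1,"linear":[0,0,0],"twist":0},{"jaw":1,"linear":[0,0,0],"twist":0}]' >/dev/null
python3 -c "
from h import *
shift([479.6,151.0,37],-5.3)"
```

```text
t 2.9 pos [477.2 119.4 130. ] psi -5.54 twist -0.24 shift cm [-0.05 -3.17  9.3 ] w 87.2 gf 0.0 F [ 0.6 -0.1 -0.6]
```

```bash
python3 -m pendant '[{"jaw":1,"linear":[0,-1.1,1],"twist":0},{"jaw":1,"linear":[0,-1.1,1],"twist":0},{"jaw":1,"linear":[0,-1,0],"twist":0},{"jaw":1,"linear":[0,0,1.5],"twist":0},{"jaw":1,"linear":[0,0,1.5],"twist":0},{"jaw":1,"linear":[0,0,1.5],"twist":0},{"jaw":1,"linear":[0,0,1.5],"twist":0},{"jaw":1,"linear":[0,0,0.8],"twist":0},{"jaw":1,"linear":[0,0,0.5],"twist":0},{"jaw":1,"linear":[0,0,0],"twist":0},{"jaw":1,"linear":[0,0,0],"twist":0}]' >/dev/null
python3 -c "
from h import *
shift([479.6,151.0,37],-5.3)"
```

```text
t 3.82 pos [480.4 152.7  36.6] psi -5.47 twist -0.17 shift cm [-0.06  0.18 -0.04] w 86.9 gf 0.0 F [-0.5 -0.3  0.1]
```

```bash
python3 -m pendant '[{"jaw":1,"linear":[0,0.15,0],"twist":0},{"jaw":0.6,"linear":[0,0,0],"twist":0},{"jaw":0.6,"linear":[0,0,0],"twist":0},{"jaw":0.6,"linear":[0,0,0],"twist":0},{"jaw":0.6,"linear":[0,0,0],"twist":0},{"jaw":0.6,"linear":[0,0,0],"twist":0},{"jaw":0.6,"linear":[0,0,0],"twist":0},{"jaw":0.6,"linear":[0,0,0],"twist":0}]' 25
python3 -m pendant '[{"jaw":0.6,"linear":[0,0,-0.5],"twist":0},{"jaw":0.6,"linear":[0,0,-1],"twist":0},{"jaw":0.6,"linear":[0,0,-2],"twist":0},{"jaw":0.6,"linear":[0,0,-2],"twist":0},{"jaw":0.6,"linear":[0,0,-2],"twist":0},{"jaw":0.6,"linear":[0,0,-2],"twist":0},{"jaw":0.6,"linear":[0,0,-2],"twist":0},{"jaw":0.6,"linear":[0,0,-1.5],"twist":0},{"jaw":0.6,"linear":[0,0,0],"twist":0},{"jaw":0.6,"linear":[0,0,0],"twist":0}]'
python3 - <<'E'
from h import *
from rig import cams
c=cams.camera("scene");cv2.imwrite("pics/s1.png",cv2.resize(c["color"][150:400,80:380],(800,600)));np.savez("s1.npz",**c)
P=cloud(c);H=cv2.cvtColor(c["color"],cv2.COLOR_BGR2HSV);m=(H[...,0]>95)&(H[...,0]<120)&(H[...,1]>120)
m&=(abs(P[...,0]-.45)<.12)&(abs(P[...,1]-.15)<.1)
q=P[m];print(m.sum(),np.linalg.svd(q-q.mean(0),full_matrices=False)[2][2],q.mean(0))
E
```

```text
time: 4.48
position: [0.4803, 0.1509, 0.0369]
tool_rot: [0.999, -0.048, 0.0, 0.0]
ft_force: [0.9, -1.3, 3.5]
grip_width: 0.0636
grip_force: 25.0
time: 5.32
position: [0.4802, 0.1511, 0.1674]
tool_rot: [0.999, -0.048, 0.001, -0.0]
ft_force: [0.3, 0.4, -3.7]
grip_width: 0.0636
grip_force: 25.0
114 [-0.01738443 -0.00341645  0.99984304] [0.45782082 0.18108541 0.17209594]
```

View pics/s1.png

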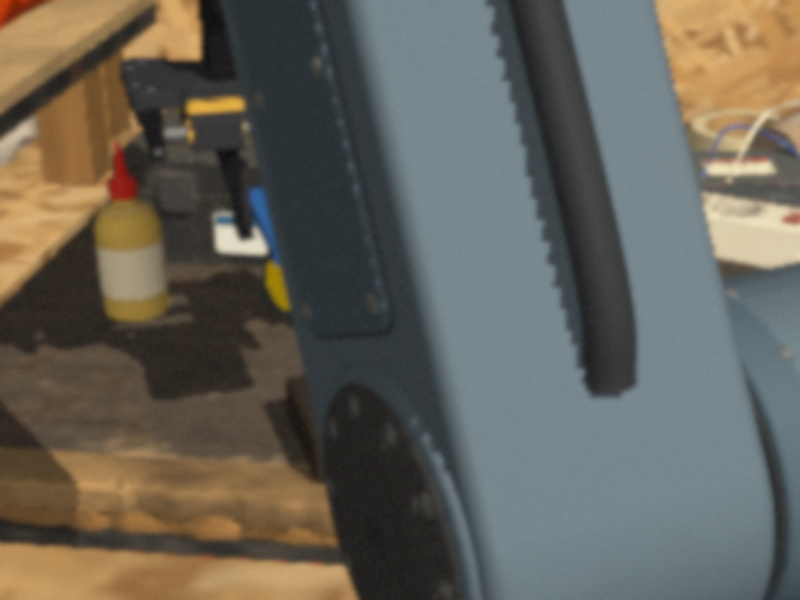

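The scene camera is mostly blocked by the arm, with only a sliver of blue visible at (262,220). I will judge the tilt from the depth of the top and wrist cameras while easing the grip.

```bash
cat >> h.py <<'E'
def tilt(names=("top","wrist","scene")):
    """blue/any points near grip, in tool-yaw frame: x along tool x from grasp point, z rel. to grasp point"""
    from rig import robot,cams
    from scipy.spatial.transform import Rotation as Ro
    for n in names:
        c=cams.camera(n);o=robot.get_obs();R=Ro.from_quat(o["tool_rot"]).as_matrix()
        P=cloud(c);H=cv2.cvtColor(c["color"],cv2.COLOR_BGR2HSV);m=(H[...,0]>95)&(H[...,0]<125)&(H[...,1]>110)&(c["depth"]>0)
        q=((P[m]-o["position"])@R)*1000;q[:,2]=-(q[:,2]+2)
        q=q[(abs(q[:,1])<36)&(np.hypot(q[:,0],q[:,2])<95)]
        if len(q)<15: print(n,"few",len(q));continue
        w=np.linalg.svd(q-q.mean(0),full_matrices=False)[2][2];w*=np.sign(w[2]-w[0])
        print(n,len(q),"normal",np.round(w,2),"boss-up tilt deg",round(float(np.degrees(np.arctan2(-w[0],w[2]))),1),"x",np.round(np.percentile(q[:,0],[2,98])),"z",np.round(np.percentile(q[:,2],[2,98])))
E
python3 -m pendant '[{"jaw":0.6,"linear":[0,0,0],"twist":0},{"jaw":0.6,"linear":[0,0,0],"twist":0},{"jaw":0.6,"linear":[0,0,0],"twist":0},{"jaw":0.6,"linear":[0,0,0],"twist":0}]' 12 | tail -3
python3 -c "
from h import *
tilt()"
```

```text
ft_force: [0.3, -0.0, -2.5]
grip_width: 0.0638
grip_force: 12.0
top 668 normal [-0.08 -0.95  0.31] boss-up tilt deg 14.3 x [-80.  12.] z [-3. 75.]
wrist 8459 normal [-0.27  0.01  0.96] boss-up tilt deg 15.7 x [-23.  27.] z [-1. 63.]
scene 139 normal [-0.09  0.21  0.97] boss-up tilt deg 5.3 x [-82.  15.] z [-5.  6.]
```

```bash
sed -i 's/q=q\[(abs(q\[:,1\])<36)/q=q[(q[:,2]<30)\&(abs(q[:,1])<36)/' h.py
python3 -m pendant '[{"jaw":0.6,"linear":[0,0,0],"twist":0},{"jaw":0.6,"linear":[0,0,0],"twist":0},{"jaw":0.6,"linear":[0,0,0],"twist":0},{"jaw":0.6,"linear":[0,0,0],"twist":0}]' 8 | tail -2
python3 -c "
from h import *
tilt()"
python3 -m pendant '[{"jaw":0.6,"linear":[0,0,0],"twist":0},{"jaw":0.6,"linear":[0,0,0],"twist":0},{"jaw":0.6,"linear":[0,0,0],"twist":0},{"jaw":0.6,"linear":[0,0,0],"twist":0}]' 6 | tail -2
python3 -c "
from h import *
tilt()"
```

```text
grip_width: 0.0639
grip_force: 8.0
top 190 normal [-0.79  0.32  0.53] boss-up tilt deg 56.1 x [-26.  10.] z [-32.  18.]
wrist 491 normal [-0.6   0.02  0.8 ] boss-up tilt deg 36.9 x [-20. -14.] z [-10.  -3.]
scene 495 normal [-0.88 -0.04  0.47] boss-up tilt deg 61.9 x [-44.   2.] z [-71.  13.]
grip_width: 0.0636
grip_force: 6.0
top 191 normal [-0.78  0.34  0.52] boss-up tilt deg 56.3 x [-26.   9.] z [-31.  18.]
wrist 494 normal [-0.57  0.02  0.82] boss-up tilt deg 35.0 x [-20. -14.] z [-10.  -2.]
scene 497 normal [-0.88  0.    0.47] boss-up tilt deg 62.1 x [-44.   2.] z [-71.  13.]
```

The plate swung to about 62° nose-down in the pads and stuck there. I firm the grip and carry it to above the near slot.

```bash
python3 -m pendant '[{"jaw":0.6,"linear":[0,0,0],"twist":0},{"jaw":0.6,"linear":[0,0.5,0],"twist":-2.8},{"jaw":0.6,"linear":[0,1,0],"twist":-2.9},{"jaw":0.6,"linear":[0,2,0],"twist":0},{"jaw":0.6,"linear":[0,3,0],"twist":0},{"jaw":0.6,"linear":[0,3.5,0],"twist":0},{"jaw":0.6,"linear":[0,3.5,0],"twist":0},{"jaw":0.6,"linear":[0,3.5,0],"twist":0},{"jaw":0.6,"linear":[0,3.5,0],"twist":0},{"jaw":0.6,"linear":[0,3.5,0],"twist":0},{"jaw":0.6,"linear":[0,3.5,0],"twist":0},{"jaw":0.6,"linear":[0,3.5,0],"twist":0}]' 20 | tail -2
python3 -m pendant '[{"jaw":0.6,"linear":[0.2,3.5,0],"twist":0},{"jaw":0.6,"linear":[0.2,3.5,0],"twist":0},{"jaw":0.6,"linear":[0.2,3.5,0],"twist":0},{"jaw":0.6,"linear":[0.3,3,0],"twist":0},{"jaw":0.6,"linear":[0.3,2.5,0],"twist":0},{"jaw":0.6,"linear":[0.3,1.5,0],"twist":0},{"jaw":0.6,"linear":[0.2,0.5,0],"twist":0},{"jaw":0.6,"linear":[0,0,0],"twist":0},{"jaw":0.6,"linear":[0,0,0],"twist":0}]' | tail -2
python3 -c "
from h import *
shift([502.6,-351.5,125],0.2);tilt()
"
```

```text
grip_width: 0.0637
grip_force: 20.0
grip_width: 0.0637
grip_force: 20.0
t 8.57 pos [ 497.4 -337.7  166.1] psi 0.21 twist 0.01 shift cm [0.52 1.39 4.11] w 63.7 gf 20.0 F [-0.2  0.6 -2.9]
top few 2
wrist 551 normal [-0.6  -0.01  0.8 ] boss-up tilt deg 37.2 x [-23. -14.] z [-12.  -3.]
scene 655 normal [-0.85  0.    0.52] boss-up tilt deg 58.6 x [-27.   3.] z [-30.  13.]
```

```bash
python3 -m pendant '[{"jaw":0.6,"linear":[0.3,0.7,1],"twist":0},{"jaw":0.6,"linear":[0.2,0.7,1],"twist":0},{"jaw":0.6,"linear":[0,0,1],"twist":0},{"jaw":0.6,"linear":[0,0,1],"twist":0},{"jaw":0.6,"linear":[0,0,0],"twist":0},{"jaw":0.6,"linear":[0,0,0],"twist":0}]' | tail -2
python3 - <<'E'
from h import *
from rig import cams
shift([502.6,-351.5,125],0.2)
c=cams.camera("scene");np.savez("s2.npz",**c)
f,cx,cy=K(c);V=c["view"]
p=V[:3,:3]@np.array([.48,-.352,.09])+V[:3,3];u,v=int(f*p[0]/p[2]+cx),int(f*p[1]/p[2]+cy);print(u,v)
u0=max(0,min(480,u-80));v0=max(0,min(360,v-60))
cv2.imwrite("pics/s2.png",cv2.resize(c["color"][v0:v0+120,u0:u0+160],(800,600)));print(u0,v0)
E
```

```text
grip_width: 0.0637
grip_force: 20.0
t 9.22 pos [ 502.2 -352.   124.9] psi 0.21 twist 0.01 shift cm [ 0.05 -0.05 -0.01] w 63.7 gf 20.0 F [-0.3  0.6 -2.2]
447 232
367 172
```

View pics/s2.png

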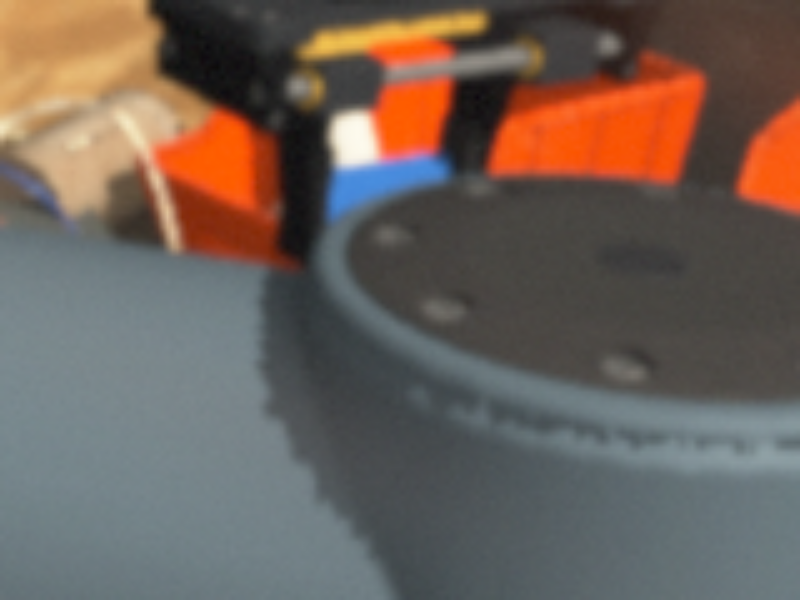

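The tip is hidden in this view: the arm's base covers it, and only the plate's top end at (390,185) shows. I feel the way in by force, in small steps.

```bash
python3 -m pendant '[{"jaw":0.6,"linear":[0,0,0.5],"twist":0},{"jaw":0.6,"linear":[0,0,0.5],"twist":0},{"jaw":0.6,"linear":[0,0,0.5],"twist":0},{"jaw":0.6,"linear":[0,0,0],"twist":0},{"jaw":0.6,"linear":[0,0,0],"twist":0}]' 15| sed -n 2,4p
python3 -m pendant '[{"jaw":0.6,"linear":[0,0,0.4],"twist":0},{"jaw":0.6,"linear":[0,0,0],"twist":0},{"jaw":0.6,"linear":[0,0,0],"twist":0}]' | sed -n 2,4p
python3 -m pendant '[{"jaw":0.6,"linear":[0,0,0.3],"twist":0},{"jaw":0.6,"linear":[0,0,0],"twist":0},{"jaw":0.6,"linear":[0,0,0],"twist":0}]' | sed -n 2,4p
```

```text
position: [0.5028, -0.3526, 0.1111]
tool_rot: [1.0, 0.002, -0.0, -0.0]
ft_force: [1.0, -0.4, -2.9]
position: [0.5029, -0.3528, 0.1074]
tool_rot: [1.0, 0.002, -0.0, -0.0]
ft_force: [0.1, -0.3, -2.4]
position: [0.5029, -0.3527, 0.1044]
tool_rot: [1.0, 0.002, -0.0, -0.0]
ft_force: [-0.4, -0.3, -1.4]
```

```bash
python3 -m pendant '[{"jaw":0.6,"linear":[0,0,0],"twist":0},{"jaw":0.6,"linear":[-0.4,0,0],"twist":0},{"jaw":0.6,"linear":[-0.4,0,0],"twist":0},{"jaw":0.6,"linear":[-0.4,0,0],"twist":0},{"jaw":0.6,"linear":[0,0,0],"twist":0}]' 9| sed -n 2,4p
python3 -m pendant '[{"jaw":0.6,"linear":[-0.4,0,0],"twist":0},{"jaw":0.6,"linear":[-0.4,0,0],"twist":0},{"jaw":0.6,"linear":[-0.4,0,0],"twist":0},{"jaw":0.6,"linear":[0,0,0],"twist":0}]' | sed -n 2,4p
python3 -c "
from h import *
shift([465,-351.5,100],0.2);tilt()
"
```

```text
position: [0.4925, -0.3538, 0.1065]
tool_rot: [1.0, 0.001, 0.003, 0.001]
ft_force: [4.4, 1.9, 4.4]
position: [0.4812, -0.3536, 0.1076]
tool_rot: [1.0, 0.001, 0.003, 0.001]
ft_force: [4.7, 2.9, 9.8]
t 10.93 pos [ 481.2 -353.6  107.6] psi 0.1 twist -0.1 shift cm [-1.62 -0.22  0.75] w 63.8 gf 9.0 F [4.7 2.9 9.8]
top few 0
wrist 250 normal [-0.85  0.01  0.52] boss-up tilt deg 58.4 x [-17. -13.] z [-8. -2.]
scene few 0
```

```bash
python3 -m pendant '[{"jaw":0.6,"linear":[-0.2,0,-0.4],"twist":0},{"jaw":0.6,"linear":[0,0,-0.2],"twist":0},{"jaw":0.6,"linear":[0,0,0],"twist":0}]' | sed -n 2,4p
python3 -m pendant '[{"jaw":0.6,"linear":[-0.4,0,0],"twist":0},{"jaw":0.6,"linear":[-0.4,0,0],"twist":0},{"jaw":0.6,"linear":[0,0,0],"twist":0}]' | sed -n 2,4p
python3 -c "
from h import *
shift([465,-351.5,100],0.2);tilt(['wrist','scene'])
"
```

```text
position: [0.4761, -0.3529, 0.1107]
tool_rot: [1.0, 0.002, -0.001, -0.0]
ft_force: [0.2, -0.1, -2.6]
position: [0.4688, -0.353, 0.111]
tool_rot: [1.0, 0.001, 0.0, -0.0]
ft_force: [2.1, 2.0, 3.0]
t 11.58 pos [ 468.8 -353.   111. ] psi 0.15 twist -0.05 shift cm [-0.38 -0.15  1.1 ] w 63.8 gf 9.0 F [2.1 2.  3. ]
wrist 281 normal [-0.87 -0.06  0.49] boss-up tilt deg 60.9 x [-17.   1.] z [-8. 22.]
scene few 0
```

```bash
python3 - <<'E'
from h import *
from rig import cams
c=cams.camera("wrist");cv2.imwrite("pics/w2.png",c["color"]);np.savez("w2.npz",**c)
P=cloud(c);
for v in range(180,420,20): print(v,[tuple(np.round(P[v,u]*1000).astype(int)) for u in (280,328,360)])
E
```

```text
180 [(np.int64(520), np.int64(-323), np.int64(1)), (np.int64(523), np.int64(-357), np.int64(36)), (np.int64(523), np.int64(-378), np.int64(35))]
200 [(np.int64(506), np.int64(-323), np.int64(-1)), (np.int64(508), np.int64(-358), np.int64(14)), (np.int64(510), np.int64(-379), np.int64(31))]
220 [(np.int64(490), np.int64(-322), np.int64(-1)), (np.int64(497), np.int64(-358), np.int64(32)), (np.int64(496), np.int64(-379), np.int64(30))]
240 [(np.int64(475), np.int64(-322), np.int64(0)), (np.int64(484), np.int64(-358), np.int64(36)), (np.int64(484), np.int64(-379), np.int64(36))]
260 [(np.int64(459), np.int64(-321), np.int64(-1)), (np.int64(463), np.int64(-359), np.int64(13)), (np.int64(459), np.int64(-384), np.int64(1))]
280 [(np.int64(442), np.int64(-321), np.int64(0)), (np.int64(455), np.int64(-358), np.int64(34)), (np.int64(443), np.int64(-384), np.int64(1))]
300 [(np.int64(473), np.int64(-334), np.int64(109)), (np.int64(474), np.int64(-356), np.int64(110)), (np.int64(474), np.int64(-371), np.int64(111))]
320 [(np.int64(500), np.int64(-343), np.int64(181)), (np.int64(499), np.int64(-354), np.int64(180)), (np.int64(500), np.int64(-362), np.int64(181))]
340 [(np.int64(396), np.int64(-321), np.int64(12)), (np.int64(390), np.int64(-360), np.int64(-1)), (np.int64(390), np.int64(-386), np.int64(-1))]
360 [(np.int64(378), np.int64(-321), np.int64(11)), (np.int64(378), np.int64(-359), np.int64(10)), (np.int64(377), np.int64(-386), np.int64(9))]
380 [(np.int64(495), np.int64(-345), np.int64(198)), (np.int64(495), np.int64(-354), np.int64(197)), (np.int64(495), np.int64(-360), np.int64(197))]
400 [(np.int64(495), np.int64(-345), np.int64(203)), (np.int64(496), np.int64(-354), np.int64(204)), (np.int64(494), np.int64(-360), np.int64(202))]
```

View pics/w2.png

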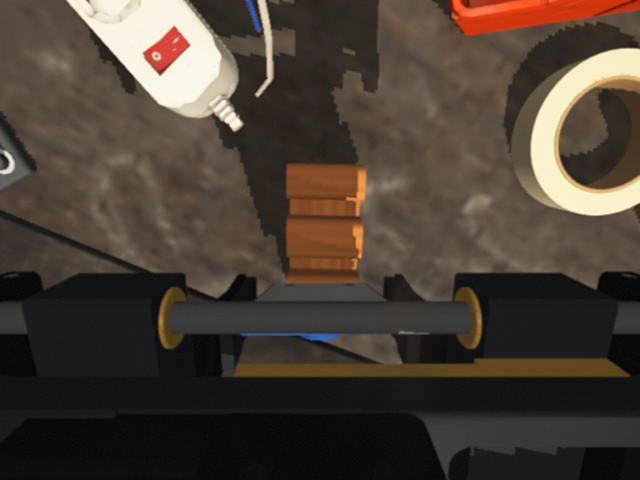

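The wrist view shows the bare-steel face as a grey trapezoid at rows 284–335. The near slot floor is still visible at (328,262), so the tip seems to be behind the slot, on the -x bar. I measure the steel face.

```bash
python3 - <<'E'
from h import *
c=np.load("w2.npz");P=cloud(c)*1000
for v in range(252,302,3): print(v,np.round(P[v,[300,316,328,345]][:,[0,2]]).astype(int).tolist(), c["color"][v,328])
E
```

```text
252 [[475, 35], [476, 36], [476, 35], [476, 36]] [ 38  75 129]
255 [[473, 36], [473, 35], [474, 36], [473, 35]] [ 35  69 118]
258 [[465, 14], [465, 13], [465, 13], [471, 34]] [ 33  67 116]
261 [[463, 14], [463, 14], [463, 14], [463, 15]] [ 42  84 142]
264 [[460, 14], [460, 13], [460, 14], [460, 14]] [ 41  81 137]
267 [[458, 13], [458, 14], [458, 14], [458, 15]] [ 40  78 135]
270 [[457, 19], [457, 17], [457, 17], [457, 17]] [25 47 79]
273 [[457, 25], [457, 25], [457, 24], [457, 23]] [26 49 78]
276 [[457, 31], [457, 31], [457, 30], [457, 31]] [29 57 99]
279 [[456, 33], [456, 34], [456, 33], [455, 32]] [ 36  71 123]
282 [[454, 35], [455, 36], [454, 34], [454, 35]] [ 46  76 121]
285 [[458, 50], [458, 50], [458, 50], [458, 52]] [68 72 72]
288 [[462, 65], [462, 65], [462, 66], [462, 66]] [68 71 73]
291 [[465, 79], [465, 78], [466, 80], [466, 79]] [68 71 72]
294 [[468, 90], [468, 91], [469, 91], [469, 92]] [68 71 70]
297 [[471, 100], [471, 99], [471, 101], [472, 102]] [68 71 72]
300 [[474, 110], [473, 110], [474, 110], [474, 111]] [59 63 64]
```

The steel face leans 14° from vertical and the tip rests on the bar at x=454. The slot runs from x=457 to 471. I lift, shift +x by 14 mm and lower again.

```bash
python3 -m pendant '[{"jaw":0.6,"linear":[0,0,-0.4],"twist":0},{"jaw":0.6,"linear":[0,0,-0.3],"twist":0},{"jaw":0.6,"linear":[0.7,0,0],"twist":0},{"jaw":0.6,"linear":[0.7,0,0],"twist":0},{"jaw":0.6,"linear":[0,0,0],"twist":0},{"jaw":0.6,"linear":[0,0,0],"twist":0}]' 15| sed -n 2,4p
python3 - <<'E'
from h import *
from rig import cams
shift([483,-352,112],0.2)
c=cams.camera("wrist");P=cloud(c)*1000
for v in range(255,302,4): print(v,np.round(P[v,[316,328]][:,[0,2]]).astype(int).tolist(), c["color"][v,328])
E
```

```text
position: [0.4835, -0.3529, 0.1172]
tool_rot: [1.0, 0.002, -0.0, 0.0]
ft_force: [0.6, -0.1, -2.4]
t 12.23 pos [ 483.5 -352.9  117.2] psi 0.27 twist 0.07 shift cm [-0.05 -0.09  0.52] w 63.8 gf 15.0 F [ 0.6 -0.1 -2.4]
255 [[486, 36], [486, 35]] [ 39  77 135]
259 [[483, 36], [483, 35]] [ 39  79 136]
263 [[480, 36], [481, 36]] [ 36  69 118]
267 [[477, 36], [478, 36]] [ 35  70 119]
271 [[475, 35], [552, 262]] [ 38  75 127]
275 [[464, 13], [470, 31]] [ 34  67 115]
279 [[461, 14], [461, 14]] [ 41  80 137]
283 [[469, 45], [469, 45]] [57 72 97]
287 [[475, 66], [475, 67]] [66 71 71]
291 [[479, 84], [480, 85]] [68 71 71]
295 [[484, 101], [484, 101]] [67 69 70]
299 [[487, 114], [487, 113]] [65 69 70]
```

```bash
python3 -m pendant '[{"jaw":0.6,"linear":[0,0,0.4],"twist":0},{"jaw":0.6,"linear":[0,0,0.4],"twist":0},{"jaw":0.6,"linear":[0,0,0.3],"twist":0},{"jaw":0.6,"linear":[0,0,0],"twist":0},{"jaw":0.6,"linear":[0,0,0],"twist":0}]' 9| sed -n 2,4p
python3 -m pendant '[{"jaw":0.6,"linear":[-0.4,0,0],"twist":0},{"jaw":0.6,"linear":[-0.4,0,0],"twist":0},{"jaw":0.6,"linear":[0,0,0],"twist":0}]'  9| sed -n 2,4p
```

```text
position: [0.4827, -0.3527, 0.1061]
tool_rot: [1.0, 0.002, -0.0, -0.0]
ft_force: [0.1, -0.9, -2.3]
position: [0.4752, -0.3533, 0.1074]
tool_rot: [1.0, 0.001, 0.001, 0.0]
ft_force: [1.7, 0.9, 1.2]
```

```bash
python3 -m pendant '[{"jaw":0.6,"linear":[-0.4,0,-0.1],"twist":0},{"jaw":0.6,"linear":[-0.4,0,0],"twist":0},{"jaw":0.6,"linear":[-0.3,0,0],"twist":0},{"jaw":0.6,"linear":[0,0,0],"twist":0}]' | sed -n 2,4p
python3 - <<'E'
from h import *
from rig import cams
shift([463,-352,112],0.2)
c=cams.camera("wrist");P=cloud(c)*1000
for v in range(255,302,4): print(v,np.round(P[v,[316,328]][:,[0,2]]).astype(int).tolist(), c["color"][v,328])
E
```

```text
position: [0.4633, -0.3534, 0.1077]
tool_rot: [1.0, 0.002, -0.0, 0.0]
ft_force: [2.2, -0.3, -1.3]
t 13.28 pos [ 463.3 -353.4  107.7] psi 0.2 twist 0.0 shift cm [-0.03 -0.14 -0.43] w 64.3 gf 9.0 F [ 2.2 -0.3 -1.3]
255 [[462, 13], [463, 14]] [ 50  81 129]
259 [[467, 40], [468, 42]] [82 87 87]
263 [[468, 49], [467, 49]] [80 85 85]
267 [[468, 57], [468, 58]] [81 85 87]
271 [[468, 66], [468, 66]] [82 86 87]
275 [[468, 73], [468, 73]] [80 85 86]
279 [[468, 79], [468, 79]] [82 86 87]
283 [[468, 85], [468, 86]] [79 82 83]
287 [[532, 253], [532, 253]] [79 84 85]
291 [[468, 97], [468, 97]] [80 83 86]
295 [[468, 101], [468, 101]] [80 86 87]
299 [[468, 106], [469, 107]] [81 83 85]
```

The plate is now vertical in the near slot. I lower it towards the floor, then lean it boss-side down by moving -x.

```bash
python3 -m pendant '[{"jaw":0.6,"linear":[0.1,0,0.4],"twist":0},{"jaw":0.6,"linear":[0,0,0.4],"twist":0},{"jaw":0.6,"linear":[0,0,0.4],"twist":0},{"jaw":0.6,"linear":[0,0,0],"twist":0},{"jaw":0.6,"linear":[0,0,0],"twist":0}]' 9| sed -n 2,4p
python3 -m pendant '[{"jaw":0.6,"linear":[-0.3,0,0],"twist":0},{"jaw":0.6,"linear":[-0.3,0,0],"twist":0},{"jaw":0.6,"linear":[-0.3,0,0],"twist":0},{"jaw":0.6,"linear":[0,0,0],"twist":0}]'| sed -n 2,4p
python3 -m pendant '[{"jaw":0.6,"linear":[-0.3,0,0],"twist":0},{"jaw":0.6,"linear":[-0.3,0,0],"twist":0},{"jaw":0.6,"linear":[0,0,0],"twist":0}]'| sed -n 2,4p
python3 - <<'E'
from h import *
from rig import cams
shift([463,-352,112],0.2)
c=cams.camera("wrist");P=cloud(c)*1000
for v in range(230,302,5): print(v,np.round(P[v,[316,328]][:,[0,2]]).astype(int).tolist(), c["color"][v,328])
E
```

```text
position: [0.4645, -0.3525, 0.0946]
tool_rot: [1.0, 0.002, -0.001, -0.001]
ft_force: [-0.5, -0.1, -2.2]
position: [0.4557, -0.353, 0.0958]
tool_rot: [1.0, 0.002, 0.0, 0.0]
ft_force: [1.2, 0.1, -2.2]
position: [0.4496, -0.3532, 0.0957]
tool_rot: [1.0, 0.002, -0.0, 0.0]
ft_force: [1.6, 0.8, -1.3]
t 14.33 pos [ 449.6 -353.2   95.7] psi 0.2 twist 0.0 shift cm [ 1.34 -0.12 -1.63] w 64.1 gf 9.0 F [ 1.6  0.8 -1.3]
230 [[474, 35], [474, 35]] [ 54 104 172]
235 [[469, 26], [470, 32]] [ 84 102 129]
240 [[467, 33], [467, 33]] [131 137 140]
245 [[466, 40], [466, 41]] [133 138 140]
250 [[465, 47], [465, 46]] [130 137 139]
255 [[463, 53], [463, 52]] [130 135 138]
260 [[462, 59], [462, 58]] [131 137 138]
265 [[461, 64], [461, 65]] [130 136 138]
270 [[460, 70], [460, 70]] [131 137 138]
275 [[459, 75], [460, 76]] [130 136 138]
280 [[459, 81], [458, 80]] [130 137 139]
285 [[457, 85], [458, 85]] [131 137 139]
290 [[456, 88], [457, 89]] [130 136 138]
295 [[456, 92], [456, 93]] [131 137 139]
300 [[455, 97], [455, 96]] [119 124 126]
```

Lean is 10.6° in the wanted direction. I firm the grip, draw the plate out along its axis, and turn to the jig yaw.

```bash
python3 -m pendant '[{"jaw":0.6,"linear":[0,0,0],"twist":0},{"jaw":0.6,"linear":[0,0,0],"twist":0},{"jaw":0.6,"linear":[-0.15,0,-0.8],"twist":0},{"jaw":0.6,"linear":[-0.15,0,-0.8],"twist":0},{"jaw":0.6,"linear":[-0.15,0,-0.8],"twist":0},{"jaw":0.6,"linear":[0,0,-1.5],"twist":0},{"jaw":0.6,"linear":[0,0,-1.5],"twist":-6.5},{"jaw":0.6,"linear":[0,0,-0.6],"twist":-6.5},{"jaw":0.6,"linear":[0,0,0],"twist":-6.5},{"jaw":0.6,"linear":[0,0,0],"twist":-6.8},{"jaw":0.6,"linear":[0,0,0],"twist":0},{"jaw":0.6,"linear":[0,0,0],"twist":0}]' 25| sed -n 2,4p
python3 - <<'E'
from h import *
from rig import cams
shift([586,-64,145],26.5)
# leaf angle from first top view depth, jig frame
c=np.load("top0.npz");P=cloud(c).reshape(-1,3)*1000;a=np.radians(26.5)
d=P-[577,-68.4,0];X=d[:,0]*np.cos(a)+d[:,1]*np.sin(a);Y=-d[:,0]*np.sin(a)+d[:,1]*np.cos(a)
for z0 in range(50,210,15):
    k=(abs(Y)<28)&(X>45)&(X<150)&(abs(P[:,2]-z0)<7.5)
    if k.sum()>3:print(z0,k.sum(),np.round(np.percentile(X[k],[5,50,95]),1),np.round(np.percentile(Y[k],[5,95])))
E
```

```text
position: [0.4452, -0.353, 0.1562]
tool_rot: [0.974, 0.228, -0.0, 0.0]
ft_force: [-0.6, 0.1, -2.9]
t 15.38 pos [ 445.2 -353.   156.2] psi 26.35 twist -0.15 shift cm [ 25.5  -19.59   1.11] w 63.9 gf 25.0 F [-0.6  0.1 -2.9]
50 60 [58.1 61.  69.2] [-26.  26.]
65 43 [60.9 62.9 63.9] [-23.  25.]
80 37 [63.4 64.1 65.2] [-23.  22.]
95 40 [64.5 65.2 66. ] [-21.  22.]
110 38 [65.5 66.2 66.8] [-21.  21.]
125 46 [66.7 67.4 67.9] [-23.  23.]
140 44 [67.7 68.4 69.4] [-24.  21.]
155 46 [68.5 69.4 70.2] [-20.  23.]
170 55 [69.8 70.6 71.4] [-21.  22.]
185 86 [71.  73.3 77.9] [-23.  22.]
200 82 [72.3 75.8 80.5] [-11.  11.]
```

```bash
python3 -m pendant '[{"jaw":0.6,"linear":[1.2,-0.9,0],"twist":0},{"jaw":0.6,"linear":[2.3,-1.8,0],"twist":0},{"jaw":0.6,"linear":[2.5,-1.9,0],"twist":0},{"jaw":0.6,"linear":[2.5,-1.9,0],"twist":0},{"jaw":0.6,"linear":[2.5,-1.9,0],"twist":0},{"jaw":0.6,"linear":[2.5,-1.9,0],"twist":0},{"jaw":0.6,"linear":[2.5,-1.9,0],"twist":0},{"jaw":0.6,"linear":[2.5,-1.9,0],"twist":0},{"jaw":0.6,"linear":[2.5,-1.9,0],"twist":0},{"jaw":0.6,"linear":[2.3,-1.8,0],"twist":0},{"jaw":0.6,"linear":[1.2,-0.9,0],"twist":0},{"jaw":0.6,"linear":[0,0,0],"twist":0}]' | sed -n 2,4p
python3 -m pendant '[{"jaw":0.6,"linear":[0,0,0],"twist":0},{"jaw":0.6,"linear":[0,0,0],"twist":0}]' >/dev/null
cat >> h.py <<'E'
def steel():
    "line of the steel face in jig frame (x,z mm) from the wrist camera, plus nest edge points"
    from rig import cams
    c=cams.camera("wrist");P=cloud(c)*1000;a=np.radians(26.5);d=P-[577,-68.4,0]
    X=d[...,0]*np.cos(a)+d[...,1]*np.sin(a);Y=-d[...,0]*np.sin(a)+d[...,1]*np.cos(a)
    np.savez("wl.npz",**c)
    for v in range(120,302,9): print(v,[(round(float(X[v,u])),round(float(Y[v,u])),round(float(P[v,u,2]))) for u in(300,316,340)],c["color"][v,316])
def jig(): 
    from rig import robot
    o=robot.get_obs();a=np.radians(26.5);d=o["position"]*1000-[577,-68.4,0]
    print("t",round(float(o["time"]),2),"grip jig x,y,z",np.round([d[0]*np.cos(a)+d[1]*np.sin(a),-d[0]*np.sin(a)+d[1]*np.cos(a),d[2]+2],1),"F",np.round(o["ft_force"],1))
E
python3 -c "
from h import *
shift([586,-64,120],26.5);jig();steel()"
```

```text
position: [0.5822, -0.0721, 0.1555]
tool_rot: [0.973, 0.231, 0.0, -0.001]
ft_force: [0.0, -0.0, -2.6]
t 16.55 pos [580.7 -76.3 155.4] psi 26.49 twist -0.01 shift cm [ 1.03 -0.87  3.54] w 63.5 gf 25.0 F [ 0.3 -0.6 -1.3]
t 16.55 grip jig x,y,z [ -0.2  -8.7 157.4] F [ 0.3 -0.6 -1.3]
120 [(78, -3, 202), (78, -8, 201), (97, -25, 0)] [181 182 189]
129 [(76, -3, 201), (76, -8, 203), (76, -14, 199)] [187 188 193]
138 [(73, -3, 201), (73, -8, 202), (74, -15, 182)] [166 168 173]
147 [(71, -3, 193), (71, -7, 193), (71, -15, 182)] [101 102 105]
156 [(68, -1, 157), (68, -7, 158), (68, -17, 157)] [96 96 99]
165 [(63, 4, 80), (63, -6, 81), (63, -21, 82)] [100  98 102]
174 [(55, 7, 30), (55, -6, 29), (55, -24, 27)] [105 110 111]
183 [(48, 7, 35), (49, -6, 36), (49, -24, 36)] [235 241 242]
192 [(42, 7, 37), (42, -6, 35), (42, -24, 36)] [240 245 246]
201 [(35, 7, 35), (35, -6, 35), (35, -24, 36)] [238 243 244]
210 [(28, 7, 35), (28, -6, 36), (28, -24, 37)] [239 244 246]
219 [(18, 8, 23), (18, -5, 23), (21, -24, 36)] [239 244 245]
228 [(11, 8, 22), (11, -5, 22), (14, -24, 35)] [239 243 245]
237 [(19, 4, 88), (19, -6, 88), (19, -21, 87)] [102 108 110]
246 [(16, 3, 100), (16, -6, 100), (16, -21, 100)] [104 109 110]
255 [(14, 3, 112), (14, -6, 113), (14, -20, 113)] [104 109 112]
264 [(12, 2, 123), (12, -7, 122), (12, -20, 123)] [103 107 110]
273 [(10, 2, 131), (10, -7, 133), (10, -19, 132)] [103 110 110]
282 [(9, 1, 142), (8, -7, 141), (8, -19, 142)] [102 109 111]
291 [(7, 1, 150), (7, -7, 150), (7, -18, 149)] [103 109 111]
300 [(6, 0, 158), (6, -7, 157), (5, -18, 156)] [ 94 100  98]
```

```bash
python3 -m pendant '[{"jaw":0.6,"linear":[0.5,-0.4,1],"twist":0},{"jaw":0.6,"linear":[0.5,-0.47,1],"twist":0},{"jaw":0.6,"linear":[0,0,1],"twist":0},{"jaw":0.6,"linear":[0,0,0.8],"twist":0},{"jaw":0.6,"linear":[0,0,0],"twist":0},{"jaw":0.6,"linear":[0,0,0],"twist":0}]' 25| sed -n 2,4p
python3 - <<'E'
from h import *
jig()
from rig import cams
c=cams.camera("wrist");P=cloud(c)*1000;a=np.radians(26.5);d=P-[577,-68.4,0]
X=d[...,0]*np.cos(a)+d[...,1]*np.sin(a);Y=-d[...,0]*np.sin(a)+d[...,1]*np.cos(a);Z=P[...,2]
for v in range(150,240,10):
    k=(abs(Z[v]-36)<5)&(X[v]>-60)&(X[v]<60)&(abs(Y[v])<40)&(c["color"][v].min(1)>190)
    if k.sum()>20: print(v,round(np.median(X[v][k])),"land y",Y[v][k].min().round(1),Y[v][k].max().round(1))
for v in range(230,280,10):
    k=(Z[v]>60)&(abs(Y[v])<45)&(X[v]<40)
    if k.sum()>20: print(v,"plate y",Y[v][k].min().round(1),Y[v][k].max().round(1))
E
```

```text
position: [0.5856, -0.0641, 0.1163]
tool_rot: [0.973, 0.229, -0.001, -0.001]
ft_force: [-0.4, -0.1, -2.5]
t 17.1 grip jig x,y,z [  9.6   0.  118.3] F [-0.4 -0.1 -2.5]
250 plate y -30.7 32.0
260 plate y -30.6 31.8
270 plate y -31.2 31.6
```

Lean is 11° and y is centred. I lower onto the land and pivot the plate about its tip, clear of the leaf.

```bash
python3 -m pendant '[{"jaw":0.6,"linear":[0,0,0.2],"twist":0},{"jaw":0.6,"linear":[0,0,0.15],"twist":0},{"jaw":0.6,"linear":[0,0,0],"twist":0}]' 9| sed -n 2,4p
python3 -m pendant '[{"jaw":0.6,"linear":[-0.6,0,0.12],"twist":0},{"jaw":0.6,"linear":[-0.6,0,0.15],"twist":0},{"jaw":0.6,"linear":[-0.65,0,0.23],"twist":0},{"jaw":0.6,"linear":[-0.65,0,0.28],"twist":0},{"jaw":0.6,"linear":[0,0,0],"twist":0}]' | sed -n 2,4p
python3 -c "
from h import *
jig();steel()" | awk 'NR<2||NR>8'
```

```text
position: [0.5864, -0.0642, 0.1141]
tool_rot: [0.973, 0.229, 0.0, 0.0]
ft_force: [-1.0, -0.1, -2.9]
position: [0.5625, -0.0763, 0.1065]
tool_rot: [0.973, 0.229, -0.001, 0.0]
ft_force: [-2.0, -1.3, 4.7]
t 17.82 grip jig x,y,z [-16.5  -0.6 108.5] F [-2.  -1.3  4.7]
183 [(36, 12, 36), (36, 2, 35), (36, -13, 36)] [137 144 146]
192 [(30, 12, 35), (30, 2, 37), (30, -13, 37)] [138 145 147]
201 [(23, 13, 22), (23, 2, 22), (23, -14, 23)] [233 239 240]
210 [(20, 12, 42), (20, 2, 43), (20, -13, 43)] [109 112 113]
219 [(16, 11, 52), (16, 2, 52), (16, -12, 51)] [112 118 120]
228 [(12, 11, 60), (12, 2, 60), (12, -12, 58)] [109 115 118]
237 [(9, 11, 66), (9, 2, 66), (8, -12, 65)] [110 116 119]
246 [(5, 10, 73), (5, 2, 74), (5, -11, 73)] [110 116 117]
255 [(2, 10, 80), (2, 2, 79), (2, -11, 80)] [112 116 119]
264 [(-1, 10, 85), (-1, 1, 86), (-1, -11, 86)] [111 115 119]
273 [(-3, 9, 93), (-4, 1, 91), (-3, -10, 92)] [112 118 119]
282 [(-6, 9, 98), (-6, 1, 97), (-6, -10, 98)] [111 117 119]
291 [(-9, 9, 102), (-9, 1, 102), (-9, -10, 103)] [111 117 119]
300 [(-11, 9, 106), (-11, 1, 108), (-11, -10, 108)] [101 106 107]
```

```bash
python3 -m pendant '[{"jaw":0.6,"linear":[-0.7,0,0.4],"twist":0},{"jaw":0.6,"linear":[-0.65,0,0.4],"twist":0},{"jaw":0.6,"linear":[-0.55,0,0.45],"twist":0},{"jaw":0.6,"linear":[-0.5,0,0.47],"twist":0},{"jaw":0.6,"linear":[-0.45,0,0.53],"twist":0},{"jaw":0.6,"linear":[-0.42,0,0.57],"twist":0},{"jaw":0.6,"linear":[-0.2,0,0.3],"twist":0},{"jaw":0.6,"linear":[0,0,0],"twist":0}]' | sed -n 2,4p
python3 -c "
from h import *
jig();steel()" | awk 'NR<2||NR>4'
```

```text
position: [0.5321, -0.0907, 0.0738]
tool_rot: [0.973, 0.229, -0.001, -0.001]
ft_force: [0.1, -0.6, -1.6]
t 18.53 grip jig x,y,z [-50.1   0.1  75.8] F [ 0.1 -0.6 -1.6]
147 [(23, 11, 21), (23, 2, 24), (23, -11, 21)] [162 171 172]
156 [(19, 11, 23), (19, 2, 23), (19, -11, 22)] [163 170 173]
165 [(14, 10, 46), (14, 2, 46), (14, -10, 46)] [155 162 162]
174 [(10, 10, 48), (10, 2, 49), (10, -10, 49)] [150 158 160]
183 [(6, 10, 49), (6, 2, 50), (6, -10, 50)] [150 157 160]
192 [(2, 10, 52), (2, 2, 53), (2, -9, 52)] [151 159 161]
201 [(-2, 10, 53), (-2, 2, 54), (-2, -9, 54)] [150 158 159]
210 [(-7, 10, 55), (-6, 2, 56), (-6, -9, 57)] [210 219 222]
219 [(-11, 10, 57), (-11, 2, 57), (-11, -9, 56)] [213 221 224]
228 [(-15, 10, 58), (-14, 2, 60), (-14, -9, 60)] [211 221 222]
237 [(-18, 10, 61), (-18, 2, 62), (-18, -9, 62)] [214 222 224]
246 [(-23, 10, 62), (-22, 2, 63), (-22, -9, 63)] [212 222 224]
255 [(-27, 10, 64), (19, 0, 219), (-26, -9, 64)] [215 223 226]
264 [(-30, 10, 66), (-30, 2, 67), (-30, -9, 67)] [217 225 227]
273 [(-34, 9, 67), (-34, 2, 68), (-34, -9, 69)] [217 225 228]
282 [(-38, 9, 70), (-38, 2, 70), (-37, -9, 71)] [216 226 227]
291 [(-41, 9, 72), (-42, 2, 71), (-41, -9, 72)] [218 226 228]
300 [(-45, 9, 74), (-45, 2, 74), (-45, -9, 73)] [202 212 215]
```

The plate is at 25° from flat, with its tip edge near jig x=12 and the boss still clear of the land. I firm the grip, lift, and shift +x 37.5 mm.

```bash
python3 -m pendant '[{"jaw":0.6,"linear":[0,0,0],"twist":0},{"jaw":0.6,"linear":[0,0,0],"twist":0},{"jaw":0.6,"linear":[0,0,-0.6],"twist":0},{"jaw":0.6,"linear":[0.95,0,0],"twist":0},{"jaw":0.6,"linear":[0.95,0,0],"twist":0},{"jaw":0.6,"linear":[0.95,0,0],"twist":0},{"jaw":0.6,"linear":[0.9,0,0],"twist":0},{"jaw":0.6,"linear":[0,0,0],"twist":0},{"jaw":0.6,"linear":[0,0,0],"twist":0}]' 25| sed -n 2,4p
python3 -c "
from h import *
jig();steel()" | awk 'NR<2||NR>2'
```

```text
position: [0.5671, -0.0735, 0.0809]
tool_rot: [0.973, 0.23, 0.0, 0.0]
ft_force: [-0.4, -0.2, -3.1]
t 19.33 grip jig x,y,z [-11.1  -0.2  82.9] F [-0.4 -0.2 -3.1]
129 [(66, 6, 114), (65, 1, 116), (65, -6, 116)] [93 94 96]
138 [(64, 7, 95), (64, 2, 94), (64, -7, 95)] [94 97 97]
147 [(62, 9, 61), (62, 2, 60), (62, -9, 62)] [ 99 100 101]
156 [(58, 12, 9), (58, 2, 11), (58, -12, 10)] [64 67 68]
165 [(53, 10, 53), (53, 2, 54), (53, -10, 53)] [157 160 161]
174 [(49, 10, 57), (49, 2, 55), (49, -10, 55)] [135 142 144]
183 [(45, 10, 56), (45, 2, 57), (45, -10, 57)] [137 144 145]
192 [(41, 10, 60), (41, 2, 59), (41, -10, 59)] [137 145 147]
201 [(37, 10, 61), (37, 2, 61), (37, -10, 60)] [133 141 141]
210 [(33, 10, 63), (33, 2, 63), (32, -10, 62)] [195 206 207]
219 [(28, 10, 64), (28, 2, 64), (29, -9, 66)] [194 203 206]
228 [(24, 9, 66), (24, 2, 65), (24, -10, 65)] [194 205 206]
237 [(21, 9, 69), (21, 2, 68), (20, -10, 67)] [194 202 206]
246 [(17, 9, 70), (17, 2, 71), (17, -9, 72)] [194 205 206]
255 [(13, 9, 72), (13, 2, 73), (13, -9, 72)] [195 205 208]
264 [(9, 9, 75), (9, 2, 74), (9, -9, 73)] [196 206 208]
273 [(5, 9, 75), (5, 2, 75), (5, -9, 75)] [200 209 211]
282 [(2, 9, 78), (1, 2, 77), (1, -9, 77)] [201 208 212]
291 [(-2, 9, 79), (-2, 2, 80), (-2, -9, 79)] [200 208 211]
300 [(-6, 9, 81), (-6, 2, 81), (-6, -9, 80)] [182 191 193]
```

```bash
python3 -m pendant '[{"jaw":0.6,"linear":[-0.1,0,0.4],"twist":0},{"jaw":0.6,"linear":[0,0,0.3],"twist":0},{"jaw":0.6,"linear":[0,0,0],"twist":0}]' 12| sed -n 2,4p
python3 -m pendant '[{"jaw":0.6,"linear":[-0.2,0,0.4],"twist":0},{"jaw":0.6,"linear":[-0.2,0,0.4],"twist":0},{"jaw":0.6,"linear":[-0.2,0,0.4],"twist":0},{"jaw":0.6,"linear":[-0.2,0,0.4],"twist":0},{"jaw":0.6,"linear":[-0.1,0,0.4],"twist":0},{"jaw":0.6,"linear":[0,0,0],"twist":0},{"jaw":0.6,"linear":[0,0,0],"twist":0}]' 9| sed -n 2,4p
python3 -c "
from h import *
jig();steel()" | awk 'NR<2||NR>2&&NR%2'
```

```text
position: [0.5651, -0.0746, 0.0734]
tool_rot: [0.973, 0.229, -0.0, -0.0]
ft_force: [-0.8, -1.1, -1.9]
position: [0.5571, -0.0786, 0.0536]
tool_rot: [0.973, 0.229, -0.001, -0.0]
ft_force: [-0.3, 0.2, -1.2]
t 20.22 grip jig x,y,z [-22.4  -0.3  55.6] F [-0.3  0.2 -1.2]
129 [(60, 10, 10), (60, 2, 10), (60, -11, 10)] [60 63 64]
147 [(50, 9, 36), (50, 2, 35), (50, -9, 34)] [165 171 174]
165 [(43, 8, 47), (43, 2, 47), (43, -9, 47)] [164 171 173]
183 [(35, 9, 48), (35, 2, 48), (35, -9, 49)] [164 170 173]
201 [(27, 9, 49), (27, 2, 48), (27, -9, 49)] [241 245 246]
219 [(19, 9, 49), (19, 2, 50), (19, -9, 50)] [157 164 166]
237 [(12, 9, 51), (12, 2, 51), (11, -9, 50)] [156 165 165]
255 [(3, 9, 51), (4, 2, 52), (4, -9, 52)] [238 243 245]
273 [(-5, 9, 53), (-4, 2, 54), (-5, -9, 51)] [239 243 245]
291 [(-13, 9, 53), (-13, 2, 54), (-13, -9, 54)] [238 243 244]
```

```bash
python3 -m pendant '[{"jaw":0.6,"linear":[0.1,0,0.3],"twist":0},{"jaw":0.6,"linear":[0.1,0,0.3],"twist":0},{"jaw":0.6,"linear":[0,0,0.2],"twist":0},{"jaw":0.6,"linear":[0,0,0],"twist":0},{"jaw":0.6,"linear":[0,0,0],"twist":0}]' 9| sed -n 2,4p
python3 -c "
from h import *
jig();steel()" | awk 'NR<2||NR>2&&NR%2'
```

```text
position: [0.5592, -0.0775, 0.0458]
tool_rot: [0.973, 0.229, -0.0, -0.0]
ft_force: [-0.6, 0.5, -1.4]
t 20.68 grip jig x,y,z [-20.   -0.2  47.8] F [-0.6  0.5 -1.4]
129 [(59, 8, 54), (59, 1, 54), (59, -8, 54)] [102 103 105]
147 [(52, 9, 36), (52, 2, 35), (52, -9, 35)] [158 165 168]
165 [(45, 8, 47), (45, 2, 47), (45, -8, 47)] [154 160 162]
183 [(38, 8, 46), (38, 2, 46), (38, -8, 45)] [150 157 160]
201 [(30, 8, 45), (30, 2, 46), (30, -8, 46)] [175 184 187]
219 [(23, 8, 47), (23, 2, 47), (23, -9, 47)] [239 244 246]
237 [(15, 9, 46), (15, 2, 46), (15, -9, 47)] [144 152 153]
255 [(7, 9, 47), (7, 2, 46), (7, -9, 47)] [240 245 247]
273 [(-2, 9, 46), (-1, 2, 47), (-1, -9, 47)] [239 245 246]
291 [(-10, 9, 48), (-10, 2, 47), (-10, -9, 47)] [240 246 247]
```

```bash
python3 -m pendant '[{"jaw":0.6,"linear":[0,0,0.1],"twist":0},{"jaw":0.6,"linear":[0,0,0.1],"twist":0},{"jaw":0.6,"linear":[0,0,0],"twist":0},{"jaw":0.6,"linear":[0,0,0],"twist":0}]' 6| sed -n 2,4p
python3 -c "
from h import *
jig();steel()" | awk 'NR<2||NR>2&&NR%4==0'
```

```text
position: [0.5593, -0.0775, 0.0447]
tool_rot: [0.973, 0.229, 0.0, -0.0]
ft_force: [-0.7, 0.9, 4.7]
t 21.07 grip jig x,y,z [-19.9  -0.3  46.7] F [-0.7  0.9  4.7]
138 [(58, 10, 9), (58, 2, 11), (58, -10, 11)] [60 61 63]
174 [(42, 8, 46), (42, 2, 46), (42, -8, 47)] [147 156 158]
210 [(27, 8, 46), (27, 2, 47), (27, -9, 46)] [240 245 247]
246 [(11, 8, 46), (11, 2, 47), (11, -9, 46)] [141 149 152]
282 [(-5, 9, 46), (-5, 2, 46), (-6, -9, 46)] [240 245 246]
```

Seated: the face is level at 46 mm and the land pushes back with about 5 N. I release and rise.

```bash
python3 -m pendant '[{"jaw":0.8,"linear":[0,0,-0.05],"twist":0},{"jaw":0.9,"linear":[0,0,0],"twist":0},{"jaw":1,"linear":[0,0,0],"twist":0},{"jaw":1,"linear":[0,0,0],"twist":0},{"jaw":1,"linear":[0,0,-0.5],"twist":0},{"jaw":1,"linear":[0,0,-1.5],"twist":0},{"jaw":1,"linear":[-0.5,0,-3],"twist":0},{"jaw":1,"linear":[-2,0,-3],"twist":0},{"jaw":1,"linear":[-3,0,-3],"twist":0},{"jaw":1,"linear":[-3,0,-3],"twist":0},{"jaw":1,"linear":[0,0,0],"twist":0},{"jaw":1,"linear":[0,0,0],"twist":0}]' | sed -n 2,5p
python3 - <<'E'
from h import *
from rig import cams
jig()
a=np.radians(26.5)
for n in("wrist","top"):
    c=cams.camera(n);np.savez(f"{n}9.npz",**c);P=cloud(c)*1000;d=P-[577,-68.4,0]
    X=d[...,0]*np.cos(a)+d[...,1]*np.sin(a);Y=-d[...,0]*np.sin(a)+d[...,1]*np.cos(a)
    m=(abs(P[...,2]-46)<5)&(abs(X)<60)&(abs(Y)<40)
    m=cv2.morphologyEx(m.astype(np.uint8),cv2.MORPH_OPEN,np.ones((3,3)))
    k=m>0;r=rect(c,m,.046) if k.sum()>50 else None
    print(n,k.sum(),r,"X",np.round(np.percentile(X[k],[1,99])),"Y",np.round(np.percentile(Y[k],[1,99])),"z",np.round(np.median(P[...,2][k]),1))
    A=np.c_[X[k],Y[k],np.ones(k.sum())];print("plane",np.linalg.lstsq(A,P[...,2][k],rcond=None)[0])
    if n=="wrist":cv2.imwrite("pics/w9.png",c["color"])
E
```

```text
position: [0.4843, -0.1159, 0.1855]
tool_rot: [0.974, 0.228, 0.002, 0.001]
ft_force: [0.2, 0.2, -1.1]
grip_width: 0.0871
t 22.12 grip jig x,y,z [-104.2   -1.2  187.5] F [ 0.2  0.2 -1.1]
wrist 11282 [577.9 -67.7  98.9  63.6  26.5] X [-48.  51.] Y [-31.  31.] z 46.1
plane [8.89456546e-04 9.23872875e-04 4.60963200e+01]
top 1268 [578.8 -65.9  99.   63.5  26.4] X [-41.  51.] Y [-29.  33.] z 45.6
plane [ 2.74823054e-03 -8.42079134e-04  4.56187801e+01]
```

View pics/w9.png

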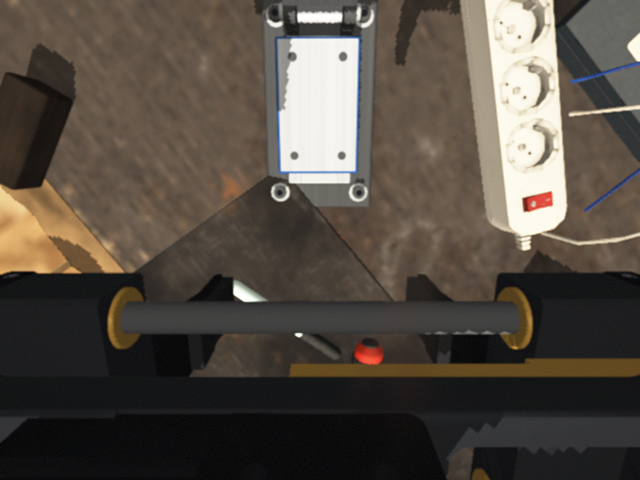

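The wrist view shows the plate steel-side up in the nest, centred within 1–2 mm and level at 46 mm. Next I check the free space behind the leaf.

```bash
python3 - <<'E'
from h import *
c=np.load("top0.npz");P=cloud(c).reshape(-1,3)*1000;a=np.radians(26.5)
P=P[c["depth"].ravel()>0];d=P-[577,-68.4,0];X=d[:,0]*np.cos(a)+d[:,1]*np.sin(a);Y=-d[:,0]*np.sin(a)+d[:,1]*np.cos(a)
print("rows X, cols Y from -110 step 20: max z")
for x in range(55,215,15):
    r=[]
    for y in range(-110,111,20):
        k=(abs(X-x)<7.5)&(abs(Y-y)<10)&(P[:,2]<600);r.append(int(P[k,2].max()) if k.any() else -1)
    print(x,r)
shift=shift; shift([577+118*np.cos(a),-68.4+118*np.sin(a),250],26.5)
E
```

```text
rows X, cols Y from -110 step 20: max z
55 [4, 3, 6, 14, 60, 61, 60, 60, 13, 5, 2, 2]
70 [4, 3, 4, 16, 181, 203, 203, 183, 16, 3, 3, 3]
85 [38, 4, 3, 15, 179, 203, 202, 181, 18, 4, 4, 4]
100 [42, 4, 4, 3, 4, -1, 0, 3, 4, 4, 5, 5]
115 [43, 3, 3, 3, 5, 5, 3, 5, 3, 4, 2, 62]
130 [44, 3, 3, 4, 3, 2, 2, 2, 3, 4, 2, 65]
145 [4, 5, 3, 4, 4, 3, 3, 99, 101, 5, 5, 66]
160 [4, 3, 5, 4, 3, 69, 103, 100, 100, 97, 5, 61]
175 [4, 4, 4, 4, 95, 102, 100, 103, 101, 99, 4, 4]
190 [74, 60, 62, 100, 99, 105, 104, 105, 102, 100, 98, 4]
205 [64, 59, 98, 103, 102, 104, 103, 103, 104, 100, 100, 4]
t 22.22 pos [ 484.6 -115.1  183.4] psi 26.49 twist -0.01 shift cm [22.15 -0.05 -6.65] w 87.1 gf 0.0 F [ 0.5 -1.5 -1.8]
```

```bash
python3 -m pendant '[{"jaw":0.5,"linear":[0,0,-3.3],"twist":0},{"jaw":0,"linear":[0,0,-3.3],"twist":0},{"jaw":0,"linear":[0,0,0],"twist":0},{"jaw":0,"linear":[1.5,0,0],"twist":0},{"jaw":0,"linear":[2.8,0,0],"twist":0},{"jaw":0,"linear":[3,0,0],"twist":0},{"jaw":0,"linear":[3,0,0],"twist":0},{"jaw":0,"linear":[3,0,0],"twist":0},{"jaw":0,"linear":[3,0,0],"twist":0},{"jaw":0,"linear":[3,0,0],"twist":0},{"jaw":0,"linear":[2.8,0,0],"twist":0},{"jaw":0,"linear":[0,0,0],"twist":0}]' 10| sed -n 2,5p
python3 -m pendant '[{"jaw":0,"linear":[0,0,0],"twist":0},{"jaw":0,"linear":[0,0,0],"twist":0}]' >/dev/null
python3 -c "
from h import *
jig();a=np.radians(26.5);shift([577+115*np.cos(a),-68.4+115*np.sin(a),162],26.5)"
```

```text
position: [0.6866, -0.0129, 0.2465]
tool_rot: [0.973, 0.231, 0.001, -0.001]
ft_force: [-0.1, 0.8, 0.5]
grip_width: 0.015
t 23.38 grip jig x,y,z [116.8   0.7 249.1] F [-0.7  0.1  0.1]
t 23.38 pos [681.2 -15.7 247.1] psi 26.58 twist 0.08 shift cm [-0.15  0.09  8.51] w 3.7 gf 0.0 F [-0.7  0.1  0.1]
```

```bash
python3 -m pendant '[{"jaw":0,"linear":[0,0,2],"twist":0},{"jaw":0,"linear":[0,0,2.5],"twist":0},{"jaw":0,"linear":[0,0,2.5],"twist":0},{"jaw":0,"linear":[0,0,1.5],"twist":0},{"jaw":0,"linear":[0,0,0],"twist":0},{"jaw":0,"linear":[0,0,0],"twist":0}]' | sed -n 2,5p
python3 -m pendant '[{"jaw":0,"linear":[-1,0,0],"twist":0},{"jaw":0,"linear":[-1,0,0],"twist":0},{"jaw":0,"linear":[-0.7,0,0],"twist":0},{"jaw":0,"linear":[-0.7,0,0],"twist":0},{"jaw":0,"linear":[-0.7,0,0],"twist":0},{"jaw":0,"linear":[-0.7,0,0],"twist":0},{"jaw":0,"linear":[-0.7,0,0],"twist":0},{"jaw":0,"linear":[0,0,0],"twist":0},{"jaw":0,"linear":[0,0,0],"twist":0}]' | sed -n 2,5p
cat >> h.py <<'E'
def leaf():
    from rig import cams
    a=np.radians(26.5)
    for n in("top","wrist"):
        c=cams.camera(n);P=cloud(c)*1000;d=P-[577,-68.4,0]
        X=d[...,0]*np.cos(a)+d[...,1]*np.sin(a);Y=-d[...,0]*np.sin(a)+d[...,1]*np.cos(a)
        k=(abs(Y)<23)&(abs(Y)>13)&(P[...,2]>48)&(X>-90)&(X<120)&(c["depth"]>0)
        rho=np.hypot(X-66,P[...,2]-51.5);k&=(rho>20)&(rho<128);th=np.arctan2(P[...,2]-51.5,66-X)
        if k.sum()>20:print(n,k.sum(),"leaf th",np.round(np.percentile(th[k],[10,50,90]),2))
E
python3 -c "
from h import *
jig();leaf()"
```

```text
position: [0.6806, -0.0168, 0.1634]
tool_rot: [0.973, 0.229, -0.002, -0.001]
ft_force: [0.7, 0.7, 0.3]
grip_width: 0.0003
position: [0.6317, -0.0413, 0.1643]
tool_rot: [0.973, 0.229, -0.001, -0.0]
ft_force: [0.3, 0.3, -0.1]
grip_width: 0.0004
t 24.63 grip jig x,y,z [ 61.   -0.2 166.3] F [ 0.3  0.3 -0.1]
wrist 702 leaf th [1.43 1.46 1.58]
```

```bash
python3 -m pendant '[{"jaw":0,"linear":[-0.65,0,0.7],"twist":0},{"jaw":0,"linear":[-0.6,0,0.7],"twist":0},{"jaw":0,"linear":[-0.75,0,0.35],"twist":0},{"jaw":0,"linear":[-0.75,0,0.35],"twist":0},{"jaw":0,"linear":[-0.7,0,0.5],"twist":0},{"jaw":0,"linear":[-0.7,0,0.5],"twist":0},{"jaw":0,"linear":[-0.6,0,0.6],"twist":0},{"jaw":0,"linear":[-0.6,0,0.65],"twist":0},{"jaw":0,"linear":[0,0,0],"twist":0},{"jaw":0,"linear":[0,0,0],"twist":0}]' | sed -n 2,5p
python3 -c "
from h import *
jig();leaf()"
```

```text
position: [0.5833, -0.0648, 0.12]
tool_rot: [0.973, 0.229, -0.002, -0.001]
ft_force: [0.2, 0.1, -0.3]
grip_width: 0.0003
t 25.57 grip jig x,y,z [  7.2   0.4 122. ] F [ 0.2  0.1 -0.3]
top 40 leaf th [0.59 0.61 0.62]
wrist 2561 leaf th [0.63 0.66 0.78]
```

```bash
python3 -m pendant '[{"jaw":0,"linear":[-0.45,0,0.7],"twist":0},{"jaw":0,"linear":[-0.43,0,0.75],"twist":0},{"jaw":0,"linear":[-0.3,0,0.8],"twist":0},{"jaw":0,"linear":[-0.28,0,0.8],"twist":0},{"jaw":0,"linear":[-0.15,0,0.7],"twist":0},{"jaw":0,"linear":[-0.1,0,0.5],"twist":0},{"jaw":0,"linear":[0,0,0.3],"twist":0},{"jaw":0,"linear":[0,0,0],"twist":0},{"jaw":0,"linear":[0,0,0],"twist":0}]' | sed -n 2,5p
python3 -m pendant '[{"jaw":0,"linear":[0,0,0.15],"twist":0},{"jaw":0,"linear":[0,0,0],"twist":0},{"jaw":0,"linear":[0,0,0],"twist":0}]' | sed -n 2,5p
python3 -c "
from h import *
jig();leaf()"
```

```text
position: [0.5691, -0.0722, 0.075]
tool_rot: [0.973, 0.229, -0.001, -0.0]
ft_force: [-0.1, -0.1, 0.3]
grip_width: 0.0003
position: [0.5696, -0.0724, 0.0741]
tool_rot: [0.973, 0.229, 0.0, 0.0]
ft_force: [-0.1, -0.3, 0.5]
grip_width: 0.0005
t 26.67 grip jig x,y,z [-8.4 -0.3 76.1] F [-0.1 -0.3  0.5]
top 48 leaf th [0.01 0.04 0.05]
wrist 17182 leaf th [0.11 1.16 1.2 ]
```

```bash
for i in 1 2 ; do python3 -m pendant '[{"jaw":0,"linear":[0,0,0.1],"twist":0},{"jaw":0,"linear":[0,0,0],"twist":0},{"jaw":0,"linear":[0,0,0],"twist":0}]' | sed -n 2,4p; done
```

```text
position: [0.5697, -0.0725, 0.0731]
tool_rot: [0.973, 0.229, 0.0, 0.0]
ft_force: [0.4, 0.1, 0.9]
position: [0.5697, -0.0725, 0.0729]
tool_rot: [0.973, 0.229, 0.0, 0.0]
ft_force: [-1.1, 1.2, 6.5]
```

```bash
python3 -m pendant '[{"jaw":0,"linear":[0,0,0.1],"twist":0},{"jaw":0,"linear":[0,0,0.05],"twist":0},{"jaw":0,"linear":[0,0,0],"twist":0},{"jaw":0,"linear":[0,0,0],"twist":0},{"jaw":0,"linear":[0,0,0],"twist":0}]' | sed -n 2,4p
python3 -m pendant '[{"jaw":0,"linear":[0,0,-0.5],"twist":0},{"jaw":0,"linear":[0,0,-2],"twist":0},{"jaw":0,"linear":[-1,0,-3],"twist":0},{"jaw":0,"linear":[-3,0,-3],"twist":0},{"jaw":0,"linear":[-3,0,-3],"twist":0},{"jaw":0,"linear":[-3,0,0],"twist":0},{"jaw":0,"linear":[-3,0,0],"twist":0},{"jaw":0,"linear":[0,0,0],"twist":0},{"jaw":0,"linear":[0,0,0],"twist":0}]' | sed -n 2,4p
python3 - <<'E'
from h import *
from rig import cams
jig();a=np.radians(26.5)
c=cams.camera("wrist");cv2.imwrite("pics/w10.png",c["color"]);P=cloud(c)*1000;d=P-[577,-68.4,0]
X=d[...,0]*np.cos(a)+d[...,1]*np.sin(a);Y=-d[...,0]*np.sin(a)+d[...,1]*np.cos(a)
k=(abs(Y)<11)&(X>-60)&(X<55)&(P[...,2]>50)&(P[...,2]<80)
print(k.sum(),"z=mx+b",np.polyfit(X[k],P[...,2][k],1),"want 0,55.5")
c=cams.camera("top");P=cloud(c)*1000
for n,x,y in(("can",699,214),("tape",643,104)):
    c0=np.load("top0.npz");d0=cloud(c0)*1000;k=(abs(d0[...,0]-x)<80)&(abs(d0[...,1]-y)<60)
    print(n,"changed px",(abs(P[...,2]-d0[...,2])[k]>15).sum(),k.sum())
E
```

```text
position: [0.5698, -0.0725, 0.0728]
tool_rot: [0.973, 0.229, 0.0, 0.0]
ft_force: [-3.2, 0.4, 14.5]
position: [0.4531, -0.1304, 0.1846]
tool_rot: [0.974, 0.228, -0.0, -0.0]
ft_force: [1.6, 0.2, -0.5]
t 28.43 grip jig x,y,z [-138.5   -0.2  186.6] F [ 1.6  0.2 -0.5]
4302 z=mx+b [1.26754451e-03 5.53837465e+01] want 0,55.5
can changed px 67 10535
tape changed px 31 4528
```

View pics/w10.png

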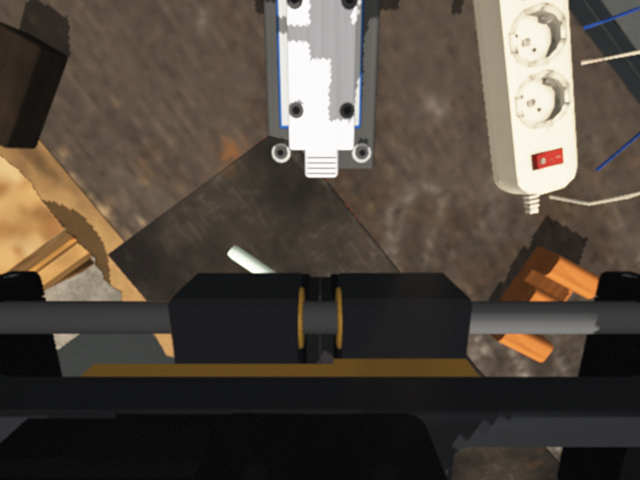

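The picture shows the leaf closed over the plate, with the tab at (320,165). Its top face measures level at 55.4 mm against 55.5 mm expected. The oil can and tape have not moved, so I hand in.

```bash
python3 -c "
from rig import robot
print(robot.hand_in())"
```

```text
the job is handed in; nothing more can be done
None
```

The plate lies boss down and level in the jig, centred within 1–2 mm, and the leaf is closed over it. The oil can and tape measure were not moved, and the job was handed in at about 28 s of the 72 s; the hand-in returned no verdict.

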